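Third shielded pot saddled on the tipping cradle

ROBOT

A 7-joint arm with a two-finger parallel gripper is mounted at the origin on a cart in front of the work surface, level with it; the furniture and walls round the work are solid. World frame = base frame: x ahead of the robot, y to its left, z up, the work surface at z = 0. Lengths are in m, angles in rad, forces in N, time in s.
With the tool pointing down it reaches from about 0.4 to 0.85 m from the base axis. Payload 10.4 kg.
Tool frame: the origin (TCP) lies midway between the tips of the shut fingers; the grasp point (between the pads) lies 19 mm behind it (manip.pinch_z is the distance from the TCP to the grasp point, in m); y points along the fingers, x is the direction in which the jaws open and shut, and the axes are right-handed (so a half turn about y gives the same grasp; the last joint's range is limited). The gripper opens to 85 mm and grips with 20 to 120 N. Pads are 22 mm wide; open, the fingers measure 114 mm over their backs; the gripper's body (76 mm by 85 mm) begins 54 mm behind the grasp point. The pads swing forward as they close: fully open they stand 13 mm farther back than shut.
Start: joints at [-1.25, 0.332, -0.065, 1.46, 0.022, 1.35, -0.088], TCP at [0.211, 0.588, 0.231] pointing down, gripper open.
Joint ranges: [-2.6, 2.6], [-0.5, 2.12], [-1.47, 1.34], [0.16, 2.42], [-1.27, 4.41], [0.06, 2.06], [-2.6, 2.6]. Speed limits (rad/s): [2.22, 2.22, 2.79, 2.79, 3.14, 3.14, 3.14].

INTERFACE

Orientations are given as a unit quaternion [x, y, z, w].
In Python, from workcell import manip gives the robot as it stands.
- The arm moves only by the shell command python3 -m pendant 'ROWS' [OPENING] [FORCE]. ROWS is a JSON object of lists of equal length, an entry for each row: "offset": the shift along the tool's x, y, z scaled (see below), a list of three; "turn": the turn, a rotation vector about the tool's x, y, z scaled (see below), a list of three. A call has 1 to 12 rows; each row is the pose to reach, as a shift and turn from the pose measured when the call began, along the tool's axes at that moment; what a row does not reach only later rows make up. The controller multiplies each number of a shift by 200 mm and each number of a turn by 45 degrees. A row lasts 1/8 s, in which the tool goes at most 62.5 mm and 10.7 degrees, less where a joint would pass 70% of its speed; a pose out of reach is approached as far as the arm can. A call with a number of a shift or a turn outside -1 to 1 is refused whole. A call with a gripper value outside its range is refused whole. OPENING is the opening in per cent of the stroke, from 0 (shut) to 100 (fully open), set as the call begins (- or left out, the last holds). The fingers move at their own pace and stop on an object; FORCE is the grip in N (left out, the last holds). Time passes only in rows, so rows that repeat a pose let the fingers close. It gives the time, the measured TCP pose, the force and the opening at its end, in the units of the state.
- manip.get_obs(): the state, without advancing time (a new reading comes with each control period).
- manip.camera(name): name is "scene" or "top"; returns (picture, depth): 400x640x3 uint8, red, green, blue; 400x640 float32, m along the optical axis (not along the pixel's ray), 0 where there is no reading.
- manip.camera_model(name): a dict with "intrinsics" (3x3 intrinsics, pixels), "k1" (the pictures are not rectified: a ray, as slopes to the right and down, at radius r is drawn at 1 + k1 r^2 times it, then the intrinsics apply), "R" (3x3) and "t" (3): a world point X has camera coordinates R X + t. Camera axes: x right, y down, z forward; pixel columns grow to the right and rows downward; lengths in m; the calibration is good to about 2 mm. A picture is of the moment at which its call begins. camera_model takes no time and is no camera call.
- manip.hand_in(): hands the job in, once; it reports no verdict.
The state is a dict: "clock": time; "joint_pos": joint angles; "joint_velocities": joint speeds; "tau": joint torques, N m; "position": TCP position; "ee_rot": TCP orientation; "ft_force": force on the tool from outside, world axes, zero at the start; "torque": the same for the moment, N m; "grip_width": opening from 0.0 (shut) to 1.0 (fully open).
Only numpy, scipy, OpenCV 4.12 (cv2) and the standard library are available. Lean on these libraries where they do the work, as an engineer would, in place of code of your own. Each camera call takes 0.05 s, during which the arm holds its last target. There are 200 camera calls.

TASK

Take the grey vial pot out of the slanted rest and lay it gently on the two pots lying in the cradle, saddled lengthwise in the groove between them with its ends level with theirs, and let go only once you feel it resting on them, so that its weight tips the cradle's tray towards the hood. Let the pot's weight do the tipping: do not push the tray or the two lower pots with the gripper, keep the lower pots in their bed, and leave the vials, the beaker and the marker where they are.

Things in the scene. Friction and masses are not known exactly. Their poses are not given: they have to be found in the camera images.
- pot_top: The pot to move: plain dark grey cylinder, cap fixed on, 45 mm diameter, 100 mm long, 0.45 to 0.6 kg. Origin: centre of its foot; own +z along its axis to the cap. Starts in the slanted rest, axis 40 degrees above level, cap up and leaning to the left of the robot; grasp it square to its axis, fingers either side of its middle, pointing down and left. Either end may lead in the cradle.
- pot_top_mid (a point): Middle of that pot's axis, 50 mm from either end.
- rest: Fixed aluminium rest, base plate 130 x 80 mm: a V channel 100 mm long, 40 degrees steep, rising along its own +x, with a 5 mm lip at the low end. Origin: centre of the underside; z up. The pot's middle lies 80 mm above it. The channel is 29 mm wide and stays more than 12 mm below the pot's axis (square to it), so there is room for fingers on both sides.
- cradle: Fixed base of the tipping cradle, 236 x 120 mm. Origin: centre of its underside, right below the pivot, which runs along y, 40 mm up. +x points away from the robot, towards the hood (the tipping side).
- tray (a joint): Tilt of the white rocker tray, rad: 0 level (the start), grows as the hood end sinks; 0.12 fully tipped, on its stop. Damped. A dark counterweight on the near end, top 75 mm above the bench, keeps it level with two pots; about 2 N more on the middle of the bed starts it tipping. The third pot's weight tips it fully, and it stays so, if the pot lies within 15 mm of the bed's middle.
- bed (a point): Floor point at the middle of the pot bed, 45 mm from the pivot, 45 mm above the bench when level; moves with the tray. x along the bed to the hood, y left, z up. Bed 109 x 94 mm inside (a few mm of play), walls 5 mm thick, 28 mm high. A pot saddled on the two has its axis about 60 mm above this floor; fingertips must stay less than 14 mm below that axis to clear the lower pots.
- pot_left: Lower pot, same shape and size (0.5 kg), lying loose in the left half of the bed, its axis along the bed and 22.5 mm above the floor. Origin: centre of its foot; own +z along its axis.
- pot_left_mid (a point): Middle of the left lower pot's axis.
- pot_right: Lower pot, same, in the right half of the bed. Origin: centre of its foot; own +z along its axis.
- pot_right_mid (a point): Middle of the right lower pot's axis.
- vial_a: Bystander: capped glass vial, 41 mm diameter, 75 mm high, standing; origin at the centre of its foot.
- vial_b: Bystander: a second vial, the same.
- beaker: Bystander: glass beaker, 71 mm diameter, 86 mm high, standing; origin at the centre of its foot.
- marker_pen: Bystander: marker lying on the bench, 125 mm long, 12 mm high; origin under its middle, long axis its own y.

How it is judged:
On the way, in this order (a step that is already met when the one before it is completed fails the run):
1. the pot is held clear above the rest or the cradle while the tray is still level (contact force between the fingers and pot_top above 0.5 N and height (world z) of pot_top_mid above 0.125 m and value of joint tray below 0.03 rad), for 0.1 s.
2. the pot touches a lower pot while it is still held (contact force between the fingers and pot_top above 0.5 N and (contact force between pot_top and pot_left above 0.4 N or contact force between pot_top and pot_right above 0.4 N)), for 0.04 s.
3. the pot bears on both lower pots and the tray is tipped (contact force between pot_top and pot_left above 0.5 N and contact force between pot_top and pot_right above 0.5 N and value of joint tray above 0.1 rad), for 0.2 s.
At the end, for the whole second after the job is handed in: Third pot released, at rest on both lower pots: middle within 15 mm lengthwise and 6 mm sideways of the bed's, 54-67 mm above its floor, axis within 0.12 rad; lower pots in their halves of the bed, within 12 mm lengthwise; tray tipped past 0.10 rad (all of step 3 and x of pot_top_mid in the frame of bed between -0.015 and 0.015 m and y of pot_top_mid in the frame of bed between -0.006 and 0.006 m and z of pot_top_mid in the frame of bed between 0.054 and 0.067 m and angle between the z axis of pot_top and the x axis of bed, either way round below 0.12 rad and z of pot_left_mid in the frame of bed between 0.017 and 0.028 m and y of pot_left_mid in the frame of bed between 0.016 and 0.032 m and x of pot_left_mid in the frame of bed between -0.012 and 0.012 m and z of pot_right_mid in the frame of bed between 0.017 and 0.028 m and y of pot_right_mid in the frame of bed between -0.032 and -0.016 m and x of pot_right_mid in the frame of bed between -0.012 and 0.012 m and linear speed of each of pot_top, pot_left, pot_right below 0.02 m/s); the robot touches nothing.
It fails at once if the tray or its base is pushed with the fingers or gripper (more than 3 N) (contact force between any of the fingers, the arm and cradle above 3 N).
It fails at once if a lower pot is pushed with the fingers or gripper (more than 5 N) (contact force between any of the fingers, the arm and pot_left above 5 N or contact force between any of the fingers, the arm and pot_right above 5 N).
It fails at once if the pot is dropped or pressed on a lower pot (more than 30 N) (contact force between pot_top and pot_left above 30 N or contact force between pot_top and pot_right above 30 N).
It fails at once if a vial, the beaker or the marker is moved by more than 20 mm (distance of any of vial_a, vial_b, beaker, marker_pen from where it was at the start of the episode above 0.02 m).
It also fails if it takes over 48 s, if anything falls off the work surface, if the arm or the gripper's body presses on something with over 40 N, if the wrist force passes 120 N, or if a joint passes its speed limit or range.

## Working session

There is one attempt and no reset: what is moved stays moved. The work goes in short steps, Python scripts to look and compute and a shell command to move; the robot and the scene stay as the last step left them, time stands still between calls to the robot, and variables do not carry over. Pictures are saved under pics/ and viewed, about 8 in all and at most 12, crops included, and the job is handed in when it is done.

```bash
ls; mkdir -p pics
python3 - <<'E'
from workcell import manip
import cv2,numpy as np
print(manip.get_obs(), manip.pinch_z)
for n in ("scene","top"):
    p,d=manip.camera(n); cv2.imwrite(f"pics/{n}0.png",p[:,:,::-1]); np.savez(f"{n}0.npz",p=p,d=d)
    m=manip.camera_model(n); print(n,m)
E
```

```text
pics
{'clock': 0.0, 'joint_pos': array([-1.24961659,  0.33287169, -0.06471414,  1.46095452,  0.02156856,
        1.34994809, -0.08848981]), 'joint_velocities': array([ 0.0012588 , -0.00094122,  0.00089214,  0.00069276,  0.00054491,
       -0.00066026,  0.0011274 ]), 'tau': array([-1.05661878e-03, -6.25445223e+01,  4.84735309e-02, -3.91595006e+01,
        1.62052590e-02,  9.82669619e-03, -9.23198883e-06]), 'position': array([0.21050941, 0.58805737, 0.2305098 ]), 'ee_rot': array([ 0.57845936,  0.40669767, -0.40754263, -0.57783283]), 'ft_force': array([-0.04760225, -0.54927924, -0.03552939]), 'torque': array([-0.05335187, -0.01235209, -0.00581246]), 'grip_width': 1.0015517183503568} 0.0187
scene {'intrinsics': array([[454.33698115,   0.        , 315.81212866],
       [  0.        , 454.33698115, 190.76050028],
       [  0.        ,   0.        ,   1.        ]]), 'k1': -0.021680129715739006, 'R': array([[ 0.81122488, -0.58473354, -0.00094057],
       [-0.4420907 , -0.6122762 , -0.65549498],
       [ 0.38271401,  0.53216965, -0.75519894]]), 't': array([-0.46748595,  0.27255595,  0.84720577])}
top {'intrinsics': array([[406.61365623,   0.        , 312.90962453],
       [  0.        , 406.61365623, 197.96608194],
       [  0.        ,   0.        ,   1.        ]]), 'k1': -0.08524679389995857, 'R': array([[-0.14250717, -0.98978466,  0.00424575],
       [-0.96759173,  0.13840587, -0.21121093],
       [ 0.2084657 , -0.03420722, -0.97743129]]), 't': array([0.02892038, 0.56354458, 0.97014874])}
```

View both.

View pics/scene0.png

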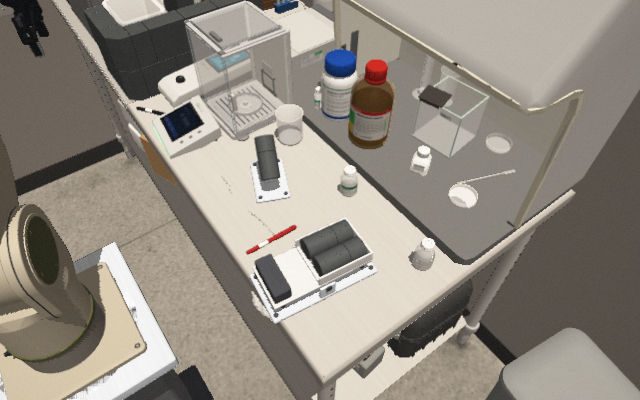

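View pics/top0.png

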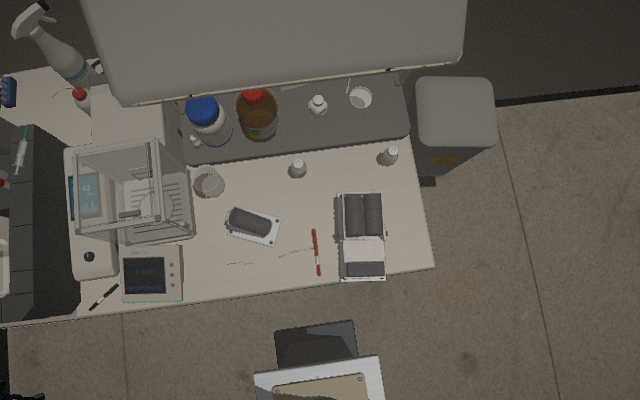

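```bash
cat > h.py <<'E'
import numpy as np,cv2
from workcell import manip
M={n:manip.camera_model(n) for n in("scene","top")}
def slopes(n,uv):
    m=M[n];K=m["intrinsics"];s=(np.asarray(uv,float).reshape(-1,2)-K[:2,2])/[K[0,0],K[1,1]]
    q=s.copy()
    for _ in range(8): q=s/(1+m["k1"]*(q**2).sum(1,keepdims=True))
    return np.c_[q,np.ones(len(q))]
def ray(n,uv):
    m=M[n]; return -m["R"].T@m["t"], slopes(n,uv)@m["R"]   # origin, directions (depth-scaled)
def plane(n,uv,z):
    o,d=ray(n,uv); return o+d*((z-o[2])/d[:,2])[:,None]
def pts(n,d,mask):
    v,u=np.nonzero(mask&(d>0)); o,r=ray(n,np.c_[u,v]); return o+r*d[v,u][:,None]
def tri(a,b):
    o1,d1=ray("scene",a);o2,d2=ray("top",b);d1=d1[0];d2=d2[0]
    s=np.linalg.lstsq(np.c_[d1,-d2],o2-o1,rcond=None)[0]
    p,q=o1+d1*s[0],o2+d2*s[1]; return (p+q)/2,np.linalg.norm(p-q)
def proj(n,X):
    m=M[n];c=m["R"]@np.asarray(X)+m["t"];s=c[:2]/c[2];s=s*(1+m["k1"]*(s@s));K=m["intrinsics"];return K[:2,:2]@s+K[:2,2]
def blobs(p,roi,lo,hi):
    x0,y0,x1,y1=roi;g=p.max(2);m=np.zeros(g.shape,np.uint8);m[y0:y1,x0:x1]=((g>=lo)&(g<hi))[y0:y1,x0:x1]
    c,_=cv2.findContours(m,cv2.RETR_EXTERNAL,cv2.CHAIN_APPROX_NONE);return m.astype(bool),sorted(c,key=cv2.contourArea)[::-1]
E
python3 - <<'E'
from h import *
np.set_printoptions(precision=4,suppress=True)
R={"scene":dict(pot=(245,128,290,186),bed=(292,218,372,282),cw=(250,250,295,305)),"top":dict(pot=(222,200,285,248),bed=(338,190,388,240),cw=(340,256,388,282))}
C={}
for n in R:
    f=np.load(n+"0.npz");p,d=f["p"],f["d"]
    for k,r in R[n].items():
        m,c=blobs(p,r,0,90)
        for cc in c[:2]:
            if cv2.contourArea(cc)<60: continue
            rect=cv2.minAreaRect(cc); C.setdefault((n,k),rect)
            mm=np.zeros(p.shape[:2],np.uint8);cv2.drawContours(mm,[cc],-1,1,-1)
            P=pts(n,d,mm>0); print(n,k,cv2.contourArea(cc),np.round(rect[0],1),np.round(rect[1],1),round(rect[2]),"med",np.median(P,0),"zmax",np.percentile(P[:,2],[5,98]),"box",cv2.boxPoints(rect).round().tolist())
for k in ("pot","bed","cw"): print(k,tri(C["scene",k][0],C["top",k][0]))
for n in R:
    f=np.load(n+"0.npz");p=f["p"]
    r=(235,110,385,320) if n=="scene" else (215,180,395,290)
    cv2.imwrite(f"pics/{n}c.png",cv2.resize(p[r[1]:r[3],r[0]:r[2],::-1],None,fx=4 if n=="top" else 2.8,fy=4 if n=="top" else 2.8,interpolation=cv2.INTER_CUBIC))
E
```

```text
scene pot 615.0 [267.4 157.6] [43.4 20.4] 82 med [0.5079 0.0937 0.0867] zmax [0.0615 0.1201] box [[254.0, 137.0], [275.0, 135.0], [280.0, 178.0], [260.0, 181.0]]
scene bed 753.5 [332.1 246.7] [41.6 56.8] 63 med [ 0.4791 -0.1732  0.0789] zmax [0.0617 0.0909] box [[297.0, 241.0], [348.0, 215.0], [367.0, 253.0], [316.0, 278.0]]
scene cw 709.0 [272.7 278.6] [47.1 20.2] 60 med [ 0.3594 -0.1658  0.0751] zmax [0.059  0.0782] box [[252.0, 263.0], [270.0, 253.0], [293.0, 294.0], [276.0, 304.0]]
top pot 701.5 [249.3 222.6] [42.7 20.2] 19 med [0.517  0.1111 0.0985] zmax [0.0551 0.1259] box [[226.0, 225.0], [232.0, 206.0], [273.0, 220.0], [266.0, 239.0]]
top bed 1491.5 [363.4 216.5] [46.5 37.4] 88 med [ 0.4974 -0.1693  0.0853] zmax [0.0538 0.0916] box [[344.0, 194.0], [381.0, 192.0], [383.0, 239.0], [346.0, 241.0]]
top cw 501.5 [361.4 269.2] [16.2 44.4] 84 med [ 0.3674 -0.1479  0.0737] zmax [0.0516 0.0776] box [[338.0, 263.0], [383.0, 259.0], [384.0, 275.0], [340.0, 280.0]]
pot (array([0.5196, 0.1132, 0.0762]), np.float64(0.0008298694588533497))
bed (array([ 0.4948, -0.1684,  0.0717]), np.float64(0.0004968639452741483))
cw (array([ 0.3686, -0.1457,  0.0443]), np.float64(7.948502210392292e-05))
```

View pics/topc.png

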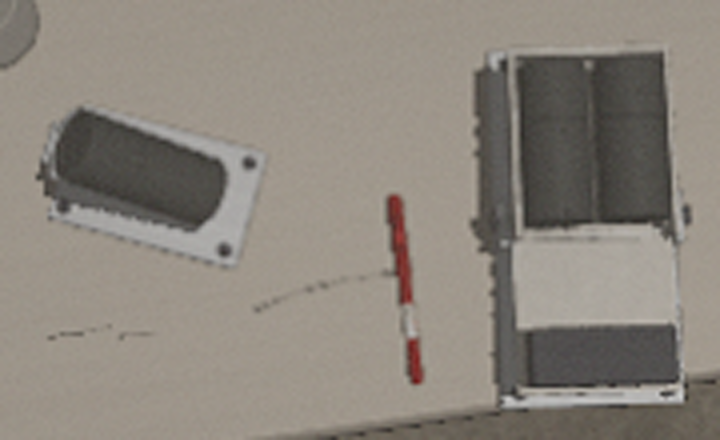

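View pics/scenec.png

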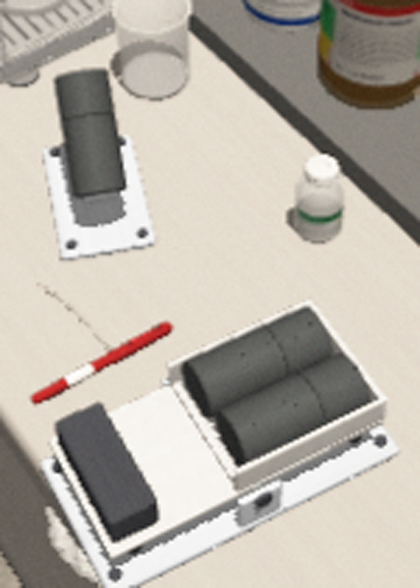

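```bash
cat > fit.py <<'E'
from h import *
from scipy.optimize import least_squares
np.set_printoptions(precision=4,suppress=True)
def cyl(P,c0,a0):
    # axis through c (in plane square to a0) direction a0+perturbation, radius 22.5 mm
    a0=a0/np.linalg.norm(a0);e1=np.cross(a0,[0,0,1.]);e1/=np.linalg.norm(e1);e2=np.cross(a0,e1)
    def un(q):
        a=a0+q[2]*e1+q[3]*e2;return c0+q[0]*e1+q[1]*e2,a/np.linalg.norm(a)
    def f(q):
        c,a=un(q);return np.linalg.norm(np.cross(P-c,a),axis=1)-.0225
    s=least_squares(f,[0,0,0,0],loss="soft_l1",f_scale=.002);c,a=un(s.x)
    t=(P-c)@a;r=f(s.x);t=t[abs(r)<.004];lo,hi=np.percentile(t,[1,99])
    return c+a*(lo+hi)/2,a,hi-lo,np.median(abs(r))
E
python3 - <<'E'
from fit import *
R={"scene":dict(pot=(245,128,290,186),bed=(292,218,372,282)),"top":dict(pot=(222,200,285,248),bed=(338,190,388,240))}
Q={"pot":[],"bed":[]}
for n in R:
    f=np.load(n+"0.npz");p,d=f["p"],f["d"]
    for k,r in R[n].items():
        m,c=blobs(p,r,0,90);mm=np.zeros(p.shape[:2],np.uint8);cv2.drawContours(mm,[c[0]],-1,1,-1)
        if k=="bed": mm|=m.astype(np.uint8)
        Q[k].append(pts(n,d,cv2.erode(mm,np.ones((3,3)))>0))
a0=np.array([-.0,1,.84])
for nm,P in [("scene",Q["pot"][0]),("top",Q["pot"][1]),("both",np.vstack(Q["pot"]))]:
    c,a,l,e=cyl(P,np.array([.518,.115,.08]),a0);print("pot",nm,c,a,"elev",np.degrees(np.arcsin(a[2])),"len",l,e,len(P))
# bed
for nm,B in [("scene",Q["bed"][0]),("top",Q["bed"][1]),("both",np.vstack(Q["bed"]))]:
    B=B[(B[:,2]>.068)&(B[:,2]<.097)]
    for s,g in (("L",-.145),("R",-.191)):
        ax=np.array([1,-.16,0]);
        lat=(B-[.495,g,0])@np.array([.16,1,0])
        P=B[abs(lat)<.018]
        if len(P)>30: c,a,l,e=cyl(P,np.array([.495,g,.068]),ax);print(nm,s,c,a,"len",l,e,len(P))
# rim corners from top crop at z=.073
uv=np.array([[515,52],[665,48],[675,235],[505,240]])/4+[215,180]
X=plane("top",uv,.073);print(X,X.mean(0)); print(np.linalg.norm(np.diff(np.vstack([X,X[:1]]),axis=0),axis=1))
E
```

```text
pot scene [0.5164 0.1092 0.0779] [0.3035 0.7062 0.6397] elev 39.76974007749591 len 0.08909309598285015 0.0009982312341113263 506
pot top [0.5232 0.1134 0.0818] [0.3133 0.6849 0.6578] elev 41.13516618655704 len 0.09268011116894416 0.0010808991682060096 612
pot both [0.5202 0.1118 0.0803] [0.336  0.6898 0.6413] elev 39.889677730739855 len 0.09666793738062887 0.0014924975872658824 1118
scene L [ 0.4964 -0.1419  0.0684] [ 0.9631 -0.0976  0.2507] len 0.09184516701281109 0.0015778656841453007 55
scene R [ 0.4867 -0.1899  0.0679] [ 0.9407 -0.2937  0.1696] len 0.08406355354620094 0.0010820180864051822 127
top L [ 0.5015 -0.1437  0.0667] [ 0.9947 -0.1022  0.0054] len 0.09694505719073418 0.0010228623140957158 562
top R [ 0.4958 -0.1913  0.0667] [ 0.9945 -0.1048  0.0056] len 0.09477232721513378 0.0009255315784171738 572
both L [ 0.4996 -0.1434  0.0665] [ 0.9943 -0.1056  0.0171] len 0.10142973595883034 0.0010750512682112315 617
both R [ 0.4938 -0.1906  0.0666] [ 0.9931 -0.1166  0.0152] len 0.09901910140430473 0.0009783057980814504 699
[[ 0.5609 -0.1294  0.073 ]
 [ 0.55   -0.2235  0.073 ]
 [ 0.433  -0.2088  0.073 ]
 [ 0.445  -0.1047  0.073 ]] [ 0.4972 -0.1666  0.073 ]
[0.0947 0.118  0.1048 0.1184]
```

```bash
cat > plan.py <<'E'
from h import *
from scipy.spatial.transform import Rotation as Ro
np.set_printoptions(precision=4,suppress=True)
def state(): 
    o=manip.get_obs(); return o,Ro.from_quat(o["ee_rot"]),o["position"]
def tool(appr,jaw):
    y=np.array(appr,float);y/=np.linalg.norm(y);x=np.array(jaw,float);x-=y*(x@y);x/=np.linalg.norm(x)
    return Ro.from_matrix(np.c_[x,y,np.cross(x,y)])
def go(p,R):
    o,R0,p0=state();off=R0.inv().apply(np.array(p)-p0);rv=(R0.inv()*R).as_rotvec()
    print("offset",np.round(off/.2,3),"turn",np.round(np.degrees(rv)/45,3),"rows>=",np.ceil(max(np.linalg.norm(off)/.0625,np.degrees(np.linalg.norm(rv))/10.7)))
D=np.radians
h=D(65.3);MID=np.array([.520,.112,.080])
AP=np.array([np.sin(D(40))*np.cos(h),np.sin(D(40))*np.sin(h),-np.cos(D(40))]);JW=np.array([np.sin(h),-np.cos(h),0])
b=D(-7.);BED=np.array([.4975,-.167,.045])
E
python3 - <<'E'
from plan import *
o,R0,p0=state();print(R0.as_matrix())
for s in (1,-1):
    R=tool(AP,s*JW);print(s);print(R.as_matrix());go(MID+AP*(.011-.10),R)
print(plane("top",[[209,187],[298,170],[392,157],[317,253]],0.0))
E
```

```text
[[ 0.337  -0.0004 -0.9415]
 [ 0.9415 -0.0012  0.337 ]
 [-0.0013 -1.     -0.    ]]
1
[[ 0.9085  0.2686  0.3201]
 [-0.4179  0.584   0.696 ]
 [ 0.     -0.766   0.6428]]
offset [-2.004  0.415 -2.234] turn [ 0.674  2.016 -0.735] rows>= 10.0
-1
[[-0.9085  0.2686 -0.3201]
 [ 0.4179  0.584  -0.696 ]
 [-0.     -0.766  -0.6428]]
offset [-2.004  0.415 -2.234] turn [-0.718 -1.805 -0.658] rows>= 10.0
[[ 0.6448  0.2212  0.    ]
 [ 0.6577 -0.0244  0.    ]
 [ 0.6583 -0.286   0.    ]
 [ 0.4276 -0.0431  0.    ]]
```

```bash
cat >> plan.py <<'E'
def chain(ws):
    o,R0,p0=state()
    for p,R in ws:
        p=np.array(p);off=R0.inv().apply(p-p0);rv=(R0.inv()*R).as_rotvec()
        print("offset",np.round(off/.2,3),"turn",np.round(np.degrees(rv)/45,3),"rows>=",np.ceil(max(np.linalg.norm(off)/.0625,np.degrees(np.linalg.norm(rv))/10.7)));R0,p0=R,p
def down(head): return tool([0,0,-1],[np.cos(D(head)),np.sin(D(head)),0])
E
python3 - <<'E'
from plan import *
RG=tool(AP,JW)
chain([([.31,.42,.28],down(38)),([.40,.25,.28],down(5)),([.46,.08,.25],RG),(MID+AP*(.011-.08),RG)])
E
```

```text
offset [-0.624 -0.246 -0.752] turn [ 0.001  0.718 -0.002] rows>= 4.0
offset [-0.169  0.    -0.947] turn [0.    0.733 0.   ] rows>= 4.0
offset [ 0.225  0.15  -0.873] turn [ 0.869  0.633 -0.23 ] rows>= 5.0
offset [ 0.206  0.48  -0.339] turn [0. 0. 0.] rows>= 2.0
```

```bash
T1='"turn":[[0,0.72,0],[0,0.72,0],[0,0.72,0],[0,0.72,0],[0,0.72,0],[0,0.72,0]]'
python3 -m pendant '{"offset":[[-0.62,-0.25,-0.75],[-0.62,-0.25,-0.75],[-0.62,-0.25,-0.75],[-0.62,-0.25,-0.75],[-0.62,-0.25,-0.75],[-0.62,-0.25,-0.75]],"turn":[[0,0.72,0],[0,0.72,0],[0,0.72,0],[0,0.72,0],[0,0.72,0],[0,0.72,0]]}' 100 50
python3 -m pendant '{"offset":[[-0.17,0,-0.95],[-0.17,0,-0.95],[-0.17,0,-0.95],[-0.17,0,-0.95],[-0.17,0,-0.95],[-0.17,0,-0.95]],"turn":[[0,0.73,0],[0,0.73,0],[0,0.73,0],[0,0.73,0],[0,0.73,0],[0,0.73,0]]}'
python3 -m pendant '{"offset":[[0.22,0.15,-0.87],[0.22,0.15,-0.87],[0.22,0.15,-0.87],[0.22,0.15,-0.87],[0.22,0.15,-0.87],[0.22,0.15,-0.87],[0.22,0.15,-0.87],[0.22,0.15,-0.87]],"turn":[[0.87,0.63,-0.23],[0.87,0.63,-0.23],[0.87,0.63,-0.23],[0.87,0.63,-0.23],[0.87,0.63,-0.23],[0.87,0.63,-0.23],[0.87,0.63,-0.23],[0.87,0.63,-0.23]]}'
python3 - <<'E'
from plan import *
RG=tool(AP,JW);print(manip.get_obs()["joint_pos"])
chain([(MID+AP*(.011-.08),RG),(MID+AP*.011,RG)])
E
```

```text
clock: 0.85
position: [0.3086, 0.4221, 0.28]
ee_rot: [0.669, 0.23, -0.231, -0.668]
ft_force: [-0.0, -0.3, 0.2]
grip_width: 1.004
clock: 1.6
position: [0.398, 0.2536, 0.2798]
ee_rot: [0.707, 0.033, -0.035, -0.705]
ft_force: [0.0, -0.1, -0.8]
grip_width: 1.002
clock: 2.6
position: [0.4588, 0.0855, 0.2504]
ee_rot: [-0.415, 0.087, -0.188, 0.886]
ft_force: [0.2, -1.1, -0.4]
grip_width: 1.002
[-0.6745 -0.2977  0.7562  2.148  -0.5292  1.0284 -0.0967]
offset [ 0.223  0.467 -0.359] turn [ 0.005  0.015 -0.011] rows>= 3.0
offset [-0.   0.4 -0. ] turn [0. 0. 0.] rows>= 2.0
```

```bash
python3 -m pendant '{"offset":[[0.11,0.23,-0.18],[0.22,0.47,-0.36],[0.22,0.47,-0.36],[0.22,0.47,-0.36],[0.22,0.47,-0.36]],"turn":[[0,0.015,-0.01],[0,0.015,-0.01],[0,0.015,-0.01],[0,0.015,-0.01],[0,0.015,-0.01]]}'
python3 - <<'E'
from plan import *
RG=tool(AP,JW);print(manip.get_obs()["joint_pos"])
chain([(MID+AP*.011,RG)])
ims=[]
for n,r in (("scene",(200,80,320,220)),("top",(190,150,310,290))):
    p,d=manip.camera(n);np.savez(n+"1.npz",p=p,d=d)
    ims.append(cv2.resize(p[r[1]:r[3],r[0]:r[2],::-1],None,fx=3.3,fy=3.3,interpolation=cv2.INTER_CUBIC))
cv2.imwrite("pics/pre.png",np.hstack(ims))
E
```

```text
clock: 3.22
position: [0.5013, 0.0724, 0.133]
ee_rot: [-0.414, 0.091, -0.193, 0.885]
ft_force: [-0.4, 0.5, 0.9]
grip_width: 0.999
[-0.7636  0.1339  1.0233  2.1876 -0.994   1.0193  0.4297]
offset [ 0.003  0.398 -0.001] turn [ 0.004  0.001 -0.001] rows>= 2.0
```

View pics/pre.png

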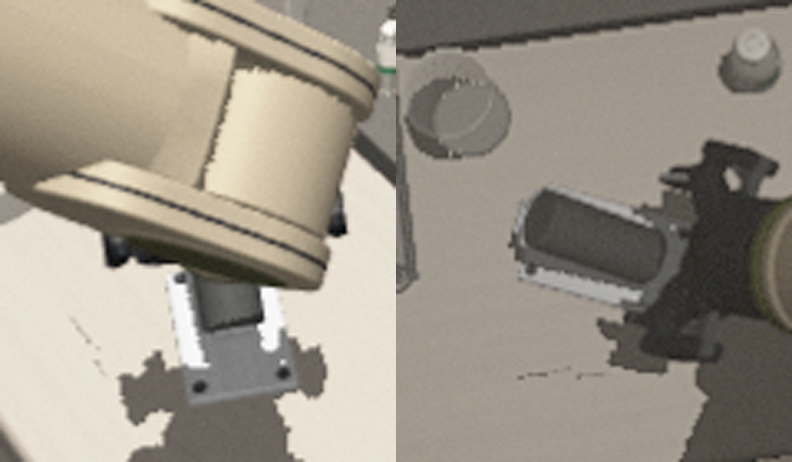

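```bash
python3 -m pendant '{"offset":[[0,0.1,0],[0,0.2,0],[0,0.3,0],[0,0.4,0],[0,0.4,0],[0,0.4,0]],"turn":[[0,0,0],[0,0,0],[0,0,0],[0,0,0],[0,0,0],[0,0,0]]}'
python3 - <<'E'
from plan import *
RG=tool(AP,JW)
chain([(MID+AP*.011,RG)])
p,d=manip.camera("top");cv2.imwrite("pics/gr.png",cv2.resize(p[150:290,190:330,::-1],None,fx=3.5,fy=3.5,interpolation=cv2.INTER_CUBIC))
E
```

```text
clock: 4.08
position: [0.5232, 0.1187, 0.0734]
ee_rot: [-0.413, 0.09, -0.194, 0.885]
ft_force: [0.9, -0.6, 0.4]
grip_width: 1.0
offset [-0.001  0.006 -0.007] turn [0.001 0.002 0.001] rows>= 1.0
```

View pics/gr.png

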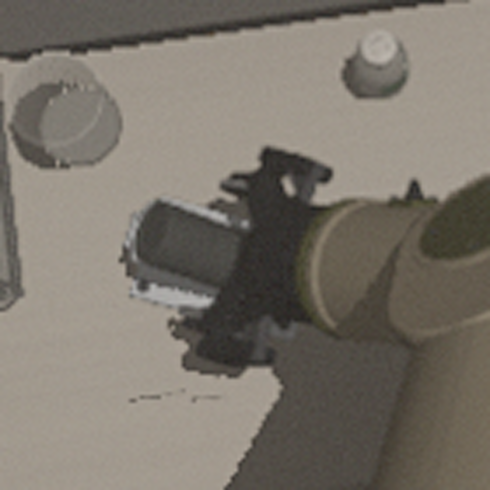

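```bash
python3 -m pendant '{"offset":[[0,0,0],[0,0,0],[0,0,0],[0,0,0],[0,0,0],[0,0,0],[0,0,0],[0,0,0]],"turn":[[0,0,0],[0,0,0],[0,0,0],[0,0,0],[0,0,0],[0,0,0],[0,0,0],[0,0,0]]}' 30 50
python3 -c "
from workcell import manip;o=manip.get_obs();print(o['ft_force'],o['torque'],o['grip_width']*.085)"
```

```text
clock: 5.12
position: [0.5228, 0.1187, 0.0739]
ee_rot: [-0.413, 0.09, -0.193, 0.886]
ft_force: [-8.1, -3.0, 10.2]
grip_width: 0.506
[-8.06558062 -3.0375147  10.19084614] [0.00761645 0.86664631 1.04415933] 0.043017033759357615
```

```bash
python3 -m pendant '{"offset":[[0,-0.05,0],[0,-0.15,0],[0,-0.3,0],[0,-0.45,0],[0,-0.55,0],[0,-0.55,0],[0,-0.55,0]],"turn":[[0,0,0],[0,0,0],[0,0,0],[0,0,0],[0,0,0],[0,0,0],[0,0,0]]}'
python3 - <<'E'
from plan import *
o=manip.get_obs();print(o["ft_force"],o["torque"],o["joint_pos"])
b=-7
RP=down(b-90)
T=BED.copy()
chain([([.44,.0,.23],down(-60)),([.4975,-.167,.105-.011+.10],RP)])
ims=[]
for n,r in (("scene",(200,60,340,230)),("top",(190,130,330,300))):
    p,d=manip.camera(n);np.savez(n+"2.npz",p=p,d=d)
    ims.append(cv2.resize(p[r[1]:r[3],r[0]:r[2],::-1],None,fx=2.8,fy=2.8,interpolation=cv2.INTER_CUBIC))
cv2.imwrite("pics/lift.png",np.hstack(ims))
E
```

```text
clock: 6.0
position: [0.4928, 0.0549, 0.1574]
ee_rot: [-0.413, 0.09, -0.193, 0.886]
ft_force: [0.1, 0.4, -4.7]
grip_width: 0.509
[ 0.1381  0.3675 -4.7298] [-1.1939  0.5718 -0.0053] [-0.7447  0.0431  1.0254  2.1743 -0.883   1.0334  0.3575]
offset [-0.126 -0.509 -0.042] turn [-0.86   0.754 -0.275] rows>= 5.0
offset [ 0.867  0.18  -0.169] turn [-0.     0.822 -0.   ] rows>= 4.0
```

View pics/lift.png

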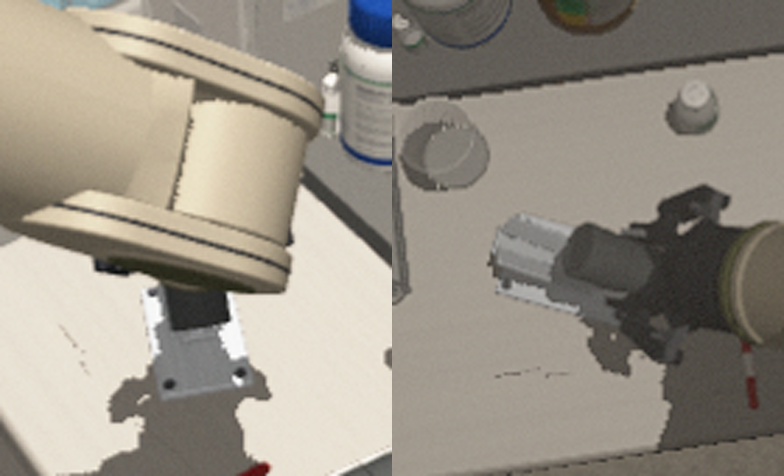

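```bash
python3 -m pendant '{"offset":[[-0.06,-0.25,-0.02],[-0.13,-0.51,-0.04],[-0.13,-0.51,-0.04],[-0.13,-0.51,-0.04],[-0.13,-0.51,-0.04],[-0.13,-0.51,-0.04],[-0.13,-0.51,-0.04],[-0.13,-0.51,-0.04],[-0.13,-0.51,-0.04]],"turn":[[0,0,0],[-0.15,0.13,-0.05],[-0.3,0.26,-0.1],[-0.45,0.39,-0.14],[-0.6,0.52,-0.19],[-0.75,0.65,-0.24],[-0.86,0.75,-0.27],[-0.86,0.75,-0.27],[-0.86,0.75,-0.27]]}'
python3 - <<'E'
from plan import *
o=manip.get_obs();print(o["ft_force"],o["torque"],o["joint_pos"])
chain([([.4975,-.167,.105-.011+.10],down(-97))])
E
```

```text
clock: 7.22
position: [0.4389, 0.0004, 0.2294]
ee_rot: [-0.613, 0.353, -0.351, 0.614]
ft_force: [-0.4, -0.9, -4.5]
grip_width: 0.508
[-0.4172 -0.9174 -4.5371] [-0.0127 -0.0443  0.0011] [-0.4972 -0.1051  0.372   1.9393  0.0365  1.3028 -1.1785]
offset [ 0.871  0.174 -0.169] turn [ 0.003  0.829 -0.004] rows>= 4.0
```

```bash
python3 -m pendant '{"offset":[[0.2,0,-0.03],[0.45,0.05,-0.08],[0.7,0.1,-0.12],[0.87,0.17,-0.17],[0.87,0.17,-0.17],[0.87,0.17,-0.17],[0.87,0.17,-0.17],[0.87,0.17,-0.17]],"turn":[[0,0.1,0],[0,0.3,0],[0,0.5,0],[0,0.7,0],[0,0.83,0],[0,0.83,0],[0,0.83,0],[0,0.83,0]]}'
python3 - <<'E'
from plan import *
o=manip.get_obs();print(o["ft_force"],o["torque"],o["joint_pos"])
chain([([.4975,-.167,.105-.011],down(-97))])
ims=[]
for n,r in (("scene",(240,130,420,330)),("top",(270,130,450,330))):
    p,d=manip.camera(n);np.savez(n+"3.npz",p=p,d=d)
    ims.append(cv2.resize(p[r[1]:r[3],r[0]:r[2],::-1],None,fx=2.2,fy=2.2,interpolation=cv2.INTER_CUBIC))
cv2.imwrite("pics/over.png",np.hstack(ims))
E
```

```text
clock: 8.22
position: [0.4973, -0.1665, 0.1951]
ee_rot: [-0.469, 0.53, -0.528, 0.469]
ft_force: [-0.0, 0.7, -5.0]
grip_width: 0.504
[-0.0122  0.6981 -4.9515] [ 0.043  -0.0259  0.0302] [-0.3101  0.1405  0.6017  1.8015 -0.0868  1.2279 -1.3748]
offset [0.004 0.505 0.002] turn [ 0.003  0.002 -0.004] rows>= 2.0
```

View pics/over.png

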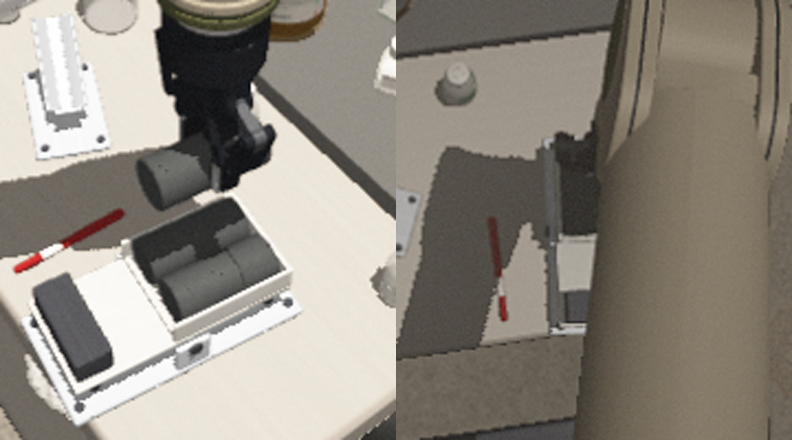

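Run:
```python
from fit import *
X=plane("scene",[[276.4,315],[370.9,267.3]],.006);v=X[1]-X[0];print("bolts",X,np.degrees(np.arctan2(v[1],v[0])),np.linalg.norm(v))
f=np.load("scene3.npz");p,d=f["p"],f["d"];g=p.max(2)
h=np.radians(-7);ax=np.array([np.cos(h),np.sin(h),0]);la=np.array([-np.sin(h),np.cos(h),0])
# held pot
m=np.zeros(g.shape,bool);m[188:228,300:335]=True;m&=g<110
P=pts("scene",d,m);P=P[(P[:,2]>.17)&(P[:,2]<.25)]
B=np.array([.4973,-.1665,.206])
q=np.c_[(P-B)@ax,(P-B)@la,P[:,2]];print("held",len(q));print(np.percentile(q,[1,5,25,50,75,95,99],axis=0))
sel=q[:,0]>-.044
try: print(cyl(P[sel&(q[:,0]<-.01)],B,ax))
except Exception as e: print(e)
print("pads end slice", q[q[:,0]<-.042].mean(0))
# lower pots in first image, end faces
f=np.load("scene0.npz");d=f["d"];g=f["p"].max(2);m=np.zeros(g.shape,bool);m[215:285,292:375]=g[215:285,292:375]<100
P=pts("scene",d,m);C=np.array([.4975,-.167,0]);q=np.c_[(P-C)@ax,(P-C)@la,P[:,2]]
for s in (1,-1):
    t=q[(q[:,1]*s>.008)&(q[:,1]*s<.04)&(q[:,2]>.06)];print("low",s,len(t),np.percentile(t[:,0],[1,3,50,97,99]))
f=np.load("top0.npz");d=f["d"];g=f["p"].max(2);m=np.zeros(g.shape,bool);m[190:242,338:388]=g[190:242,338:388]<100
P=pts("top",d,m);q=np.c_[(P-C)@ax,(P-C)@la,P[:,2]]
for s in (1,-1):
    t=q[(q[:,1]*s>.008)&(q[:,1]*s<.04)&(q[:,2]>.07)];print("low top",s,len(t),np.percentile(t[:,0],[1,3,50,97,99]))
```

```text
bolts [[ 0.3415 -0.1966  0.006 ]
 [ 0.5568 -0.2216  0.006 ]] -6.6357914760447665 0.21676884975095298
held 759
[[-0.0553 -0.0226  0.1893]
 [-0.0549 -0.0216  0.1967]
 [-0.0515 -0.0181  0.2116]
 [-0.0357 -0.0074  0.2206]
 [-0.0185  0.0047  0.2267]
 [-0.0062  0.0186  0.2292]
 [-0.0007  0.0239  0.23  ]]
(array([ 0.4706, -0.1622,  0.2062]), array([ 0.9958, -0.0906,  0.0106]), np.float64(0.03369862838748948), np.float64(0.0006714322696238055))
pads end slice [-0.0515 -0.0051  0.2138]
low 1 368 [-0.0524 -0.0523 -0.011   0.0436  0.0458]
low -1 470 [-0.0512 -0.051  -0.0117  0.0437  0.0461]
low top 1 533 [-0.0476 -0.0466  0.0014  0.0496  0.0517]
low top -1 527 [-0.0464 -0.0456  0.001   0.0489  0.0511]
```

```bash
python3 -m pendant '{"offset":[[0,0.08,0.015],[0,0.18,0.015],[0,0.28,0.015],[0,0.37,0.015],[0,0.43,0.015],[0,0.455,0.015],[0,0.455,0.015],[0,0.455,0.015]],"turn":[[0,0,0],[0,0,0],[0,0,0],[0,0,0],[0,0,0],[0,0,0],[0,0,0],[0,0,0]]}'
python3 - <<'E'
from plan import *
o=manip.get_obs();print(o["ft_force"],o["torque"])
chain([(BED*[1,1,0]+[.003,-.0004,.094],down(-97))])
p,d=manip.camera("scene");r=(240,170,400,320)
cv2.imwrite("pics/near.png",cv2.resize(p[r[1]:r[3],r[0]:r[2],::-1],None,fx=4,fy=4,interpolation=cv2.INTER_CUBIC))
E
```

```text
clock: 9.32
position: [0.5006, -0.1668, 0.1046]
ee_rot: [-0.468, 0.53, -0.528, 0.469]
ft_force: [-0.2, 0.3, -5.5]
grip_width: 0.505
[-0.1562  0.3028 -5.5265] [-0.0898  0.008  -0.0635]
offset [0.003 0.053 0.   ] turn [ 0.002  0.001 -0.003] rows>= 1.0
```

View pics/near.png

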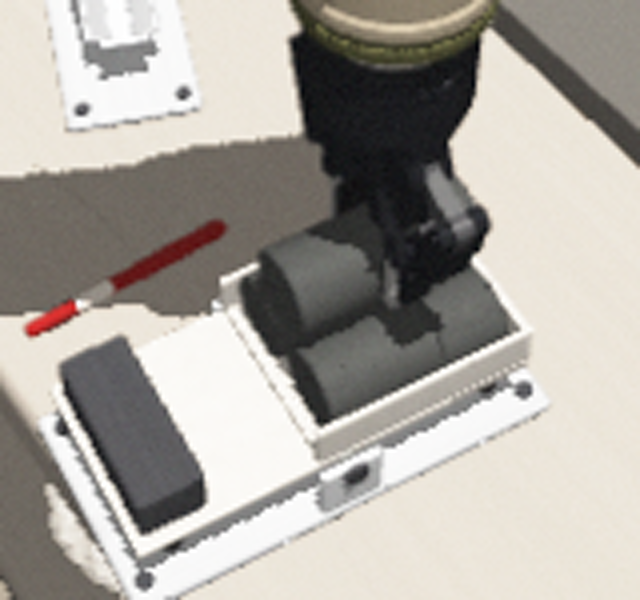

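```bash
python3 -m pendant '{"offset":[[0,0.01,0],[0,0.02,0],[0,0.03,0],[0,0.035,0],[0,0.035,0]],"turn":[[0,0,0],[0,0,0],[0,0,0],[0,0,0],[0,0,0]]}'
python3 -m pendant '{"offset":[[0,0.005,0],[0,0.01,0],[0,0.01,0],[0,0.01,0]],"turn":[[0,0,0],[0,0,0],[0,0,0],[0,0,0]]}'
```

```text
clock: 10.0
position: [0.5005, -0.1668, 0.0975]
ee_rot: [-0.468, 0.53, -0.528, 0.469]
ft_force: [-0.1, -0.2, -3.7]
grip_width: 0.504
clock: 10.5
position: [0.5012, -0.1672, 0.0961]
ee_rot: [-0.468, 0.53, -0.529, 0.469]
ft_force: [1.9, -2.1, 1.9]
grip_width: 0.504
```

```bash
python3 -m pendant '{"offset":[[0.005,0,0],[0.005,0,0],[0.005,0,0],[0.005,0,0]],"turn":[[0,0,0],[0,0,0],[0,0,0],[0,0,0]]}'
python3 -c "
from workcell import manip;o=manip.get_obs();print(o['ft_force'],o['torque'])"
```

```text
clock: 11.0
position: [0.5009, -0.1681, 0.096]
ee_rot: [-0.468, 0.53, -0.529, 0.469]
ft_force: [0.7, -1.3, -1.2]
grip_width: 0.507
[ 0.67125666 -1.30423717 -1.19673134] [-0.21389481 -0.1392721  -0.02516233]
```

```bash
python3 -m pendant '{"offset":[[0.0025,0.005,0],[0.0025,0.01,0],[0.0025,0.01,0],[0.0025,0.01,0]],"turn":[[0,0,0],[0,0,0],[0,0,0],[0,0,0]]}'
python3 -c "
from workcell import manip;o=manip.get_obs();print(o['ft_force'],o['torque'])"
```

```text
clock: 11.5
position: [0.5018, -0.1692, 0.0949]
ee_rot: [0.468, -0.529, 0.53, -0.47]
ft_force: [3.0, -2.8, 6.3]
grip_width: 0.507
[ 2.96534157 -2.81943991  6.32710996] [-0.62674047 -0.25669998  0.04423203]
```

```bash
python3 -m pendant '{"offset":[[0,-0.004,0],[0,-0.004,0],[0,-0.004,0],[0,-0.004,0]],"turn":[[0,0,0],[0,0,0],[0,0,0],[0,0,0]]}' - 20
python3 -m pendant '{"offset":[[0,0,0],[0,0,0],[0,0,0],[0,0,0],[0,0,0],[0,0,0]],"turn":[[0,0,0],[0,0,0],[0,0,0],[0,0,0],[0,0,0],[0,0,0]]}' 100
python3 - <<'E'
from plan import *
o=manip.get_obs();print(o["ft_force"],o["torque"])
p,d=manip.camera("scene");r=(240,170,400,320)
cv2.imwrite("pics/rel.png",cv2.resize(p[r[1]:r[3],r[0]:r[2],::-1],None,fx=4,fy=4,interpolation=cv2.INTER_CUBIC))
E
```

```text
clock: 12.0
position: [0.5015, -0.1691, 0.0954]
ee_rot: [-0.468, 0.53, -0.529, 0.469]
ft_force: [-0.9, -0.3, -0.6]
grip_width: 0.511
clock: 12.75
position: [0.5015, -0.1691, 0.0954]
ee_rot: [-0.468, 0.53, -0.529, 0.469]
ft_force: [0.5, 0.1, 0.5]
grip_width: 1.005
[0.4921 0.0728 0.5063] [-0.0051  0.037   0.0471]
```

View pics/rel.png

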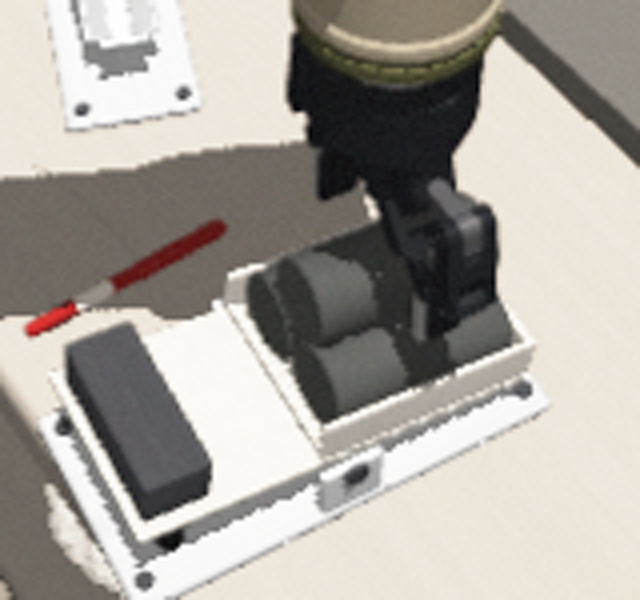

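```bash
python3 -m pendant '{"offset":[[0,-0.03,0],[0,-0.1,0],[0,-0.2,0],[0,-0.4,0],[0,-0.6,0],[0,-0.8,0],[0,-0.8,0]],"turn":[[0,0,0],[0,0,0],[0,0,0],[0,0,0],[0,0,0],[0,0,0],[0,0,0]]}'
python3 -m pendant '{"offset":[[-0.2,0,-0.15],[-0.5,0,-0.3],[-0.8,0,-0.45],[-1,0,-0.6],[-1,0,-0.6],[-1,0,-0.6],[-1,0,-0.6]],"turn":[[0,0,0],[0,0,0],[0,0,0],[0,0,0],[0,0,0],[0,0,0],[0,0,0]]}'
python3 - <<'E'
from plan import *
ims=[]
for n,r in (("scene",(240,170,400,330)),("top",(310,160,470,320))):
    p,d=manip.camera(n);np.savez(n+"4.npz",p=p,d=d)
    ims.append(cv2.resize(p[r[1]:r[3],r[0]:r[2],::-1],None,fx=2.5,fy=2.5,interpolation=cv2.INTER_CUBIC))
cv2.imwrite("pics/end.png",np.hstack(ims))
E
```

```text
clock: 13.68
position: [0.5026, -0.1701, 0.2594]
ee_rot: [0.466, -0.528, 0.531, -0.471]
ft_force: [-0.2, 0.1, -0.0]
grip_width: 1.002
clock: 14.55
position: [0.4082, 0.042, 0.2588]
ee_rot: [0.466, -0.529, 0.532, -0.47]
ft_force: [0.1, 0.1, 0.6]
grip_width: 0.999
```

View pics/end.png

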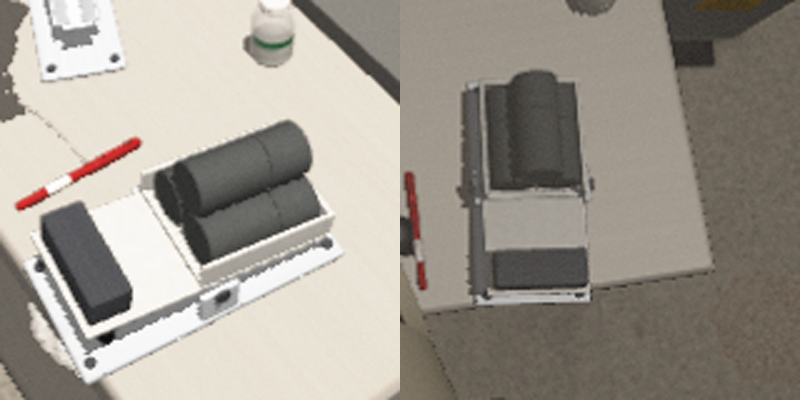

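Run:
```python
from fit import *
h=np.radians(-6.7);a=np.array([np.cos(h),np.sin(h),0]);la=np.array([-np.sin(h),np.cos(h),0]);C=np.array([.4975,-.167,0])
for n,r in (("scene",(300,215,376,280)),("top",(340,186,388,240))):
    f=np.load(n+"4.npz");g=f["p"].max(2);m=np.zeros(g.shape,bool);m[r[1]:r[3],r[0]:r[2]]=g[r[1]:r[3],r[0]:r[2]]<110
    P=pts(n,f["d"],m);q=np.c_[(P-C)@a,(P-C)@la,P[:,2]]
    t=(abs(q[:,1])<.02)&(q[:,2]>.098)&(q[:,2]<.14)
    c,ax,l,e=cyl(P[t],C+[0,0,.1],a);print(n,"top pot: along/lat/z",(c-C)@a,(c-C)@la,c[2],"tilt",-ax[2],"yaw err",ax@la,"len",l,t.sum())
    for s in (1,-1):
        w=(q[:,1]*s>.018)&(q[:,1]*s<.042)&(q[:,2]>.06)&(q[:,2]<.088)
        print("  low",s,np.percentile(q[w,0],[2,98]),np.median(q[w,1]),w.sum())
```

```text
scene top pot: along/lat/z 0.004434783968457418 -0.001476120158376634 0.10103769728052818 tilt 0.10652527835948564 yaw err 0.02485012016772619 len 0.09696125546767295 821
  low 1 [-0.0498 -0.0406] 0.028661995607427222 58
  low -1 [-0.048   0.0499] -0.03278012733198188 562
top top pot: along/lat/z 0.00864293739987289 -0.000893529637336125 0.09975341967285772 tilt 0.11632623273939958 yaw err 0.0058257634339234105 len 0.09584321137023333 699
  low 1 [-0.0441  0.0543] 0.03206204633960949 357
  low -1 [-0.0433  0.055 ] -0.03387420077483779 228
```

```bash
python3 -c "
from workcell import manip
print(manip.get_obs()['ft_force']);print(manip.hand_in())"
```

```text
[-0.00555265  0.27519252  0.04263992]
the job is handed in; nothing more can be done
None
```

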